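# Bench-test a trailer coupler: load the tongue, unlatch it and hold it off the ball

### The arm

A 7-joint arm with a two-finger parallel gripper is mounted at the origin on the work surface. World frame = base frame: x ahead of the robot, y to its left, z up, the work surface at z = 0. Lengths are in m, angles in rad, forces in N, time in s.
With the tool pointing down it reaches from about 0.4 to 0.925 m from the base axis. Payload 5.6 kg.
Tool frame: the origin (TCP) lies on the centre line of the jaws, within the pads' length; the fingertips stand 8 mm ahead of it and the grasp point (between the pads) lies 11 mm behind it; z points along the fingers, x is the direction in which the jaws open and shut, and the axes are right-handed (so a half turn about z gives the same grasp; the last joint's range is limited). The gripper opens to 85 mm and grips with 20 to 120 N. Pads are 22 mm wide; open, the fingers measure 114 mm over their backs; the gripper's body (76 mm by 85 mm) begins 54 mm behind the grasp point. The pads swing forward as they close: fully open they stand 13 mm farther back than shut.
Start: joints at [-1.258, 0.468, -0.012, 1.603, 0.006, 1.071, -0.056], TCP at [0.226, 0.609, 0.239] pointing down, gripper open.
Joint ranges: [-2.53, 2.53], [-0.31, 2.02], [-1.57, 1.55], [0.28, 2.44], [-1.29, 4.43], [0.15, 1.84], [-2.92, 2.92]. Speed limits (rad/s): [2.57, 2.57, 3.14, 3.14, 3.14, 3.14, 3.14].

### API

Orientations are given as [roll, pitch, yaw] about the fixed x, y, z axes, in that order (R = Rz(yaw) Ry(pitch) Rx(roll)).
In Python, from workcell import sense, capture, camera_info, arm, silhouettes gives the robot as it stands.
- The arm moves only by the tool jog_arm, never from a script. Its argument "steps" is one flat list of numbers, 5 for each row, row after row: the finger opening in m, from 0 to 0.0854, then the shift along the tool's x, y, z in m, then the turn about the tool's z in degrees. In form: [jaw, x, y, z, roll, jaw, x, y, z, roll, ...]. A call has 1 to 5 rows; each row is the pose to reach, as a shift and turn from the pose measured when the call began, along the tool's axes at that moment; what a row does not reach only later rows make up. A row lasts 1/12 s, in which the tool goes at most 41.7 mm and 7.16 degrees, less where a joint would pass 70% of its speed; a pose out of reach is approached as far as the arm can. A call with a gripper value outside its range is refused whole. The fingers move at their own pace and stop on an object; the grip force is fixed at half the most. Time passes only in rows, so rows that repeat a pose let the fingers close. It gives the time, the measured TCP pose, the force and the opening at its end, in the units of the state.
- sense(): the state, without advancing time (a new reading comes with each control period).
- capture(name): name is "scene" or "top"; returns the picture (400x640x3 uint8, blue, green, red); there is no depth.
- camera_info(name): a dict with "mtx" (3x3 intrinsics, pixels), "pose" (4x4, takes a point from camera to world coordinates). Camera axes: x right, y down, z forward; pixel columns grow to the right and rows downward; lengths in m; the calibration is good to about 2 mm. A picture is of the moment at which its call begins. camera_info takes no time and is no camera call.
- arm.close_job(): hands the job in, once; it reports no verdict.
Trained networks look in the newest picture that a camera, given by its name, has taken for a name from the list of things; names that differ only in an ending like _2 or _b are one class to them, and where a whole thing is asked for, a point or a joint stands for the part that bears it (a point fixed in the world has none). Each returns a list of dicts, best first, with "conf" (0 to 1); they miss things now and then, are a little off and sometimes report something else, mostly with a low value. They report only what shows in the picture. A call takes as long as a camera call. They do not tell look-alikes from the thing itself.
- silhouettes(target, camera): "pixels" (400x640 bool, what is visible of it) and "point" ([column, row] in pixels, amid what is visible of it).
The state is a dict: "clock": time; "joint_positions": joint angles; "joint_vel": joint speeds; "effort": joint torques, N m; "tool_pos": TCP position; "ee_rot": TCP orientation; "contact_force": force on the tool from outside, world axes, zero at the start; "moment": the same for the moment, N m; "opening": opening from 0.0 (shut) to 1.0 (fully open).
Only numpy, scipy, OpenCV 4.12 (cv2) and the standard library are available. Lean on these libraries where they do the work, as an engineer would, in place of code of your own. Each camera call takes 0.05 s, during which the arm holds its last target.

### The job

Load the tongue of the hitch test stand by setting the round steel disc flat into the matching round pocket on top of it, and let go of the disc. Then pull the coupler's spring latch sideways by its upright plate, lift the tongue off the ball and finish while holding it raised and still, the coupler at least 2 cm clear above the top of the ball and the disc still in its pocket. Leave the other loose things on the bench where they are.

Things in the scene. Friction and masses are not known exactly. Their poses are not given: they have to be found in the camera images.
- disc_center (a point): centre of the loose solid steel disc, 56 mm across, 26 mm thick, 0.45 kg give or take a fifth, flat on the bench to the robot's right (the point is 13 mm above the bench). A square weight and a steel ring lie by it in any order, 94 mm or more from centre to centre; they are not needed
- stand: the hitch test stand, fixed to the bench; origin on the bench under the middle of its 120 x 390 x 12 mm base plate. z up; y runs along the tongue from its hinge to the ball; x points away from the latch plate. The tongue turns about a line parallel to x at y = -170, z = 70 mm. 50 mm ball on a neck at y = +120 mm, hidden under the coupler: 68 mm wide, y = 50 to 165 mm, top at z = 113 mm
- tongue_deck (a point): centre of the top of the aluminium deck (84 mm along the stand's x, 150 mm along its y) on the tongue, 104 mm above the bench while the tongue is down. It has a round pocket on the ball side and a square one on the hinge side
- pocket_seat (a point): the place of the disc's centre when the disc is seated in the round pocket: on the pocket's axis, 13 mm above its floor, 5 mm above the deck top. The pocket is 60 mm in diameter and 8 mm deep, so a seated disc stands 18 mm proud of the deck. The point moves with the tongue; its z axis is the pocket's axis and its axes are parallel to the stand's while the tongue is down
- pull_plate (a point): where to grip the latch's upright steel pull plate: mid thickness and width, 22 mm below its top edge, 100 mm above the bench. Plate: 12 mm thick along the stand's x, 36 mm wide along its y. Grip from above, one finger on each face: 55 mm of free space to the coupler, above a flat blade 45 mm below this point. Moves with latch and tongue; axes as the stand's while the tongue is down
- latch (a joint): slide of the latch, m: 0 latched, grows as the plate is pulled towards the stand's -x, stop at 0.022. Spring: 3 N at 0, 8.5 N at the stop; returns when let go. From 0.013 on the blade is clear of the ball and the tongue can rise, below that it is locked. Once the tongue is well up, how far the latch is out does not matter
- tongue (a joint): hinge angle of the tongue, rad: 0 down on the ball, grows as the ball end rises, stop at 0.5. Lifting takes 5 to 8 N at the plate with the disc loaded; the tongue falls back if let go. About 0.23 gives the 2 cm of clearance. The plate tilts with the tongue
- coupler_low (a point): lowest point of the coupler over the ball (its lower edge at the ball's axis), moves with the tongue
- ball_top (a point): top of the ball, 90 mm above the bench, fixed
- square_weight: loose square steel weight 46 x 46 x 26 mm, bystander; origin at the centre of its underside
- bearing_ring: loose steel ring, bystander; origin at the centre of its underside
- spanner: loose open-ended steel spanner, bystander, lying behind the stand
- grease_tin: loose plain round tin 64 mm across and 55 mm high, bystander, to the left of the stand's ball end
- mug: loose white mug 80 mm across and 90 mm high, bystander, to the left
- offcut: loose wood offcut 120 x 60 x 35 mm, bystander, to the right
- driver: loose screwdriver, bystander, lying in front of the robot
Things that resemble listed ones, but are neither listed nor needed, are in the scene too. Leave any turquoise look-alike of the part that bears disc_center alone.

How it is judged:
On the way, in this order (a step that is already met when the one before it is completed fails the run):
1. the disc lies flat in the round pocket, let go, the tongue still down (distance between disc_center and pocket_seat below 0.005 m and angle between the z axis of disc_center and the z axis of pocket_seat, either way round below 0.07 rad and contact force between the fingers and disc below 0.1 N and value of joint tongue below 0.03 rad), for 0.2 s.
2. the latch is pulled clear of the ball with the tongue still down (value of joint latch above 0.012 m and value of joint tongue below 0.05 rad), for 0.05 s.
At the end, for the whole second after the job is handed in: The fingers hold the tongue (over 1 N of contact) raised and still (under 0.1 rad/s), the coupler's lower edge over 20 mm above the ball's top; the disc lies flat (within 4 degrees) in the round pocket, its centre within 5 mm of the seat, untouched by the robot (z of coupler_low in the frame of ball_top above 0.02 m and contact force between the fingers and tongue above 1 N and velocity of joint tongue between -0.1 and 0.1 rad/s and distance between disc_center and pocket_seat below 0.005 m and angle between the z axis of disc_center and the z axis of pocket_seat, either way round below 0.07 rad and contact force between the arm and disc below 0.1 N); the arm keeps its last pose, push and grip.
It fails at once if another loose thing on the bench is pushed more than 3 cm from its place (distance of any of square_weight, bearing_ring, spanner, grease_tin, mug, offcut, driver from where it was at the start of the episode above 0.03 m).
It also fails if it takes over 48 s, if anything falls off the work surface, if the arm or the gripper's body presses on something with over 40 N, if the wrist force passes 120 N, or if a joint passes its speed limit or range.

## Working session

There is one attempt and no reset: what is moved stays moved. The work goes in short steps, Python scripts to look and compute and a tool call to move; the robot and the scene stay as the last step left them, time stands still between calls to the robot, and variables do not carry over. Pictures are saved under pics/ and viewed, and the job is handed in when it is done.

Besides the shell and the picture viewer there is one more tool, called as name(argument=value, ...) on one line, values as JSON. jog_arm: Moves the arm, as the interface text tells. Its arguments: {"type":"object","properties":{"steps":{"type":"array"}},"required":["steps"]}

```bash
mkdir -p pics
python3 - <<'E'
from workcell import sense,capture,camera_info
import cv2
print(sense())
for n in("scene","top"):
    i=capture(n); cv2.imwrite(f"pics/{n}0.png",i); c=camera_info(n); print(n,c["mtx"],c["pose"])
E
```

```text
{'clock': 0.0, 'joint_positions': array([-1.25799808,  0.46842168, -0.01159319,  1.60366131,  0.00598542,
        1.07138076, -0.05629249]), 'joint_vel': array([-1.30333781e-03, -1.84726518e-03, -2.08705583e-04, -8.99941859e-04,
        1.47636727e-05, -1.80550298e-04, -6.60915931e-04]), 'effort': array([ 3.56675873e-04, -5.32383084e+01,  2.15504388e-02, -2.51305318e+01,
        1.14436919e-02,  7.93444138e-03, -5.23690318e-06]), 'tool_pos': array([0.22629087, 0.60873977, 0.23829382]), 'ee_rot': array([3.14147424e+00, 1.83276340e-03, 1.21492611e+00]), 'contact_force': array([0.82398542, 0.31696937, 0.80184026]), 'moment': array([-0.0019323 , -0.00168124, -0.01935115]), 'opening': 0.9996346355800231}
scene [[489.63986228   0.         321.18550122]
 [  0.         489.63986228 199.22398042]
 [  0.           0.           1.        ]] [[ 0.78619939  0.51293672 -0.34465409  1.17689807]
 [ 0.61790371 -0.64415045  0.45084943 -0.84491343]
 [ 0.00924814 -0.56742059 -0.82337619  1.64224454]
 [ 0.          0.          0.          1.        ]]
top [[498.11100324   0.         328.88635087]
 [  0.         498.11100324 197.22509438]
 [  0.           0.           1.        ]] [[ 0.02797482 -0.99452053  0.10072894  0.39958467]
 [-0.99958322 -0.02855015 -0.0042743  -0.00958311]
 [ 0.0071267  -0.10056738 -0.99490472  1.59249778]
 [ 0.          0.          0.          1.        ]]
```

View pics/scene0.png

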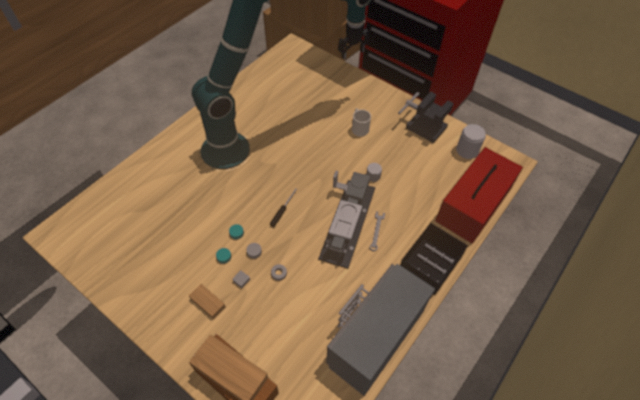

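View pics/top0.png

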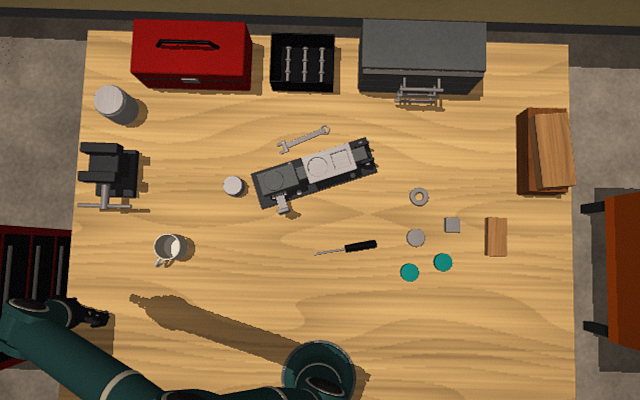

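```bash
cat > h.py <<'E'
import numpy as np,cv2
from workcell import sense,capture,camera_info,silhouettes
def ray(cam,p):
    c=camera_info(cam);P=c["pose"];d=P[:3,:3]@np.linalg.inv(c["mtx"])@np.array([p[0],p[1],1.]);return P[:3,3],d
def onz(cam,p,z):
    o,d=ray(cam,p);return o+d*(z-o[2])/d[2]
def proj(cam,X):
    c=camera_info(cam);P=c["pose"];q=(np.atleast_2d(X)-P[:3,3])@P[:3,:3]@c["mtx"].T;return q[:,:2]/q[:,2:]
E
python3 - <<'E'
from h import *
for cam in("top","scene"):
    im=capture(cam);vis=im.copy()
    for t,z in(("disc_center",.013),("tongue_deck",.104),("pocket_seat",.104),("pull_plate",.1),("latch",.08),("stand",.05)):
        for r in silhouettes(t,cam)[:4]:
            m=r["pixels"];ys,xs=np.nonzero(m)
            print(cam,t,round(r["conf"],2),np.round(r["point"],1),"cent",xs.mean().round(1),ys.mean().round(1),"n",m.sum(),xs.min(),xs.max(),ys.min(),ys.max(),onz(cam,(xs.mean(),ys.mean()),z).round(4))
            np.save(f"m_{cam}_{t}_{int(r['conf']*100)}.npy",m)
    if cam=="top":
        cv2.imwrite("pics/topstand.png",cv2.resize(im[125:220,225:385],None,fx=5,fy=5,interpolation=cv2.INTER_CUBIC))
        cv2.imwrite("pics/topdisc.png",cv2.resize(im[175:290,385:525],None,fx=5,fy=5,interpolation=cv2.INTER_CUBIC))
    else:
        cv2.imwrite("pics/scenestand.png",cv2.resize(im[150:270,310:400],None,fx=5,fy=5,interpolation=cv2.INTER_CUBIC))
E
```

```text
top disc_center 0.81 [409.6 272.7] cent 408.7 272.3 n 268 400 417 264 281 [ 0.3297 -0.2737  0.013 ]
top disc_center 0.7 [415.9 237.6] cent 414.8 237.5 n 291 405 425 229 246 [ 0.4393 -0.2916  0.013 ]
top disc_center 0.51 [443.7 262.6] cent 441.8 262.1 n 287 432 451 254 271 [ 0.3643 -0.3776  0.013 ]
top tongue_deck 0.56 [308.7 170.1] cent 309.2 171.7 n 2827 257 366 144 214 [0.6259 0.0456 0.104 ]
top pocket_seat 0.79 [310.5 170.8] cent 308.4 171.8 n 2845 256 365 144 214 [0.6256 0.048  0.104 ]
top latch 0.7 [307.6 168.1] cent 308.2 171.9 n 2887 257 366 144 214 [0.629  0.0496 0.08  ]
top latch 0.68 [282.  205.2] cent 281.5 204.0 n 198 275 289 192 214 [0.5279 0.1276 0.08  ]
top latch 0.46 [314.5 171.6] cent 312.5 173.7 n 4619 251 375 138 214 [0.6239 0.0361 0.08  ]
top stand 0.9 [310.5 172. ] cent 312.2 173.8 n 4631 251 376 138 214 [0.6278 0.038  0.05  ]
scene disc_center 0.71 [225.2 255.6] cent 223.7 255.7 n 197 216 231 248 263 [ 0.3685 -0.3812  0.013 ]
scene disc_center 0.66 [253.4 254. ] cent 253.8 250.7 n 205 246 261 243 258 [ 0.4418 -0.2959  0.013 ]
scene disc_center 0.48 [233.4 231.8] cent 236.2 231.9 n 178 229 243 225 239 [ 0.3329 -0.2774  0.013 ]
scene tongue_deck 0.69 [346.8 208.8] cent 348.1 207.9 n 1612 330 369 172 249 [0.6371 0.0293 0.104 ]
scene pocket_seat 0.88 [350.8 211. ] cent 347.9 207.7 n 1744 329 369 171 250 [0.6359 0.0294 0.104 ]
scene pull_plate 0.64 [335.9 179.2] cent 337.5 182.3 n 98 333 346 173 188 [0.5314 0.1028 0.1   ]
scene latch 0.46 [336.8 182.7] cent 338.4 182.3 n 136 333 348 171 189 [0.5262 0.1171 0.08  ]
scene stand 0.8 [344.3 220.8] cent 347.4 219.6 n 2958 318 375 171 267 [0.6479 0.0148 0.05  ]
```

View pics/topstand.png

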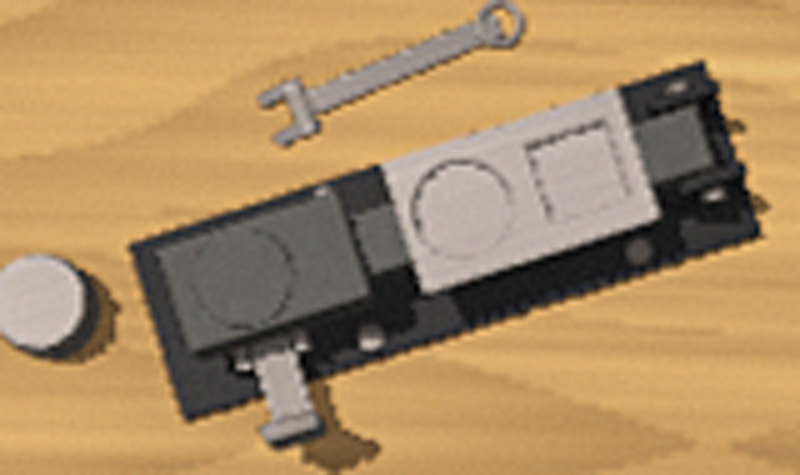

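View pics/topdisc.png

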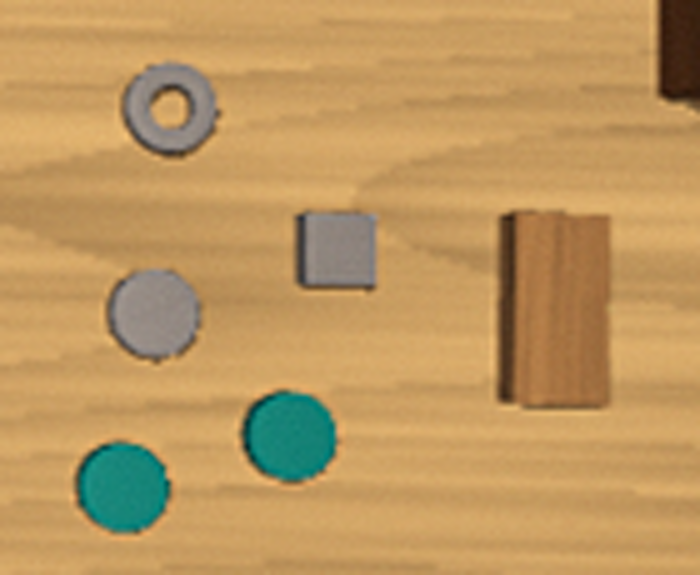

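View pics/scenestand.png

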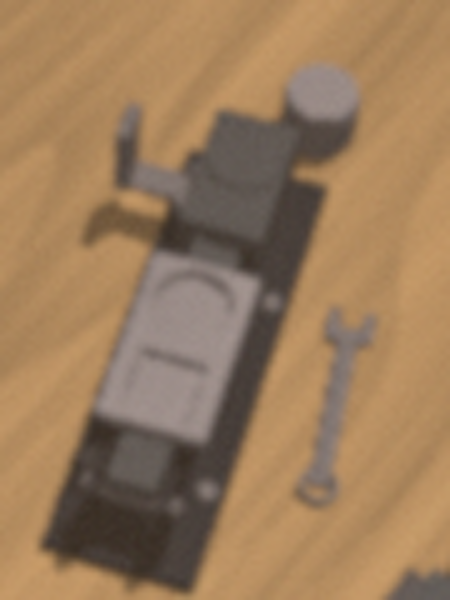

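Run:
```python
from h import *
from scipy.optimize import least_squares
f=lambda a,o:(np.array(a,float)+.5)/5-.5+np.array(o)
# manual corners
base_t=f([(130,245),(187,421),(764,236),(704,62)],(225,125))
deck_t=f([(381,165),(430,294),(662,214),(618,88)],(225,125))
deck_s=f([(157,250),(262,285),(205,444),(95,416)],(310,150))
base_s=f([(327,186),(190,591),(42,548)],(310,150))
print("base",[onz("top",p,.012).round(4)[:2] for p in base_t]); print("deck",[onz("top",p,.104).round(4)[:2] for p in deck_t])
print("deck_s",[onz("scene",p,.104).round(4)[:2] for p in deck_s]); print("base_s",[onz("scene",p,.012).round(4)[:2] for p in base_s])
B=np.array([(60,195),(-60,195),(-60,-195),(60,-195)])/1e3
D=np.array([(42,75),(-42,75),(-42,-75),(42,-75)])/1e3
def W(q,L,z,dy=0):
    c,s=np.cos(q[2]),np.sin(q[2]);L=np.array(L)+[0,dy];return np.c_[q[0]+c*L[:,0]-s*L[:,1],q[1]+s*L[:,0]+c*L[:,1],np.full(len(L),z)]
def res(q):
    return np.r_[(proj("top",W(q,B,.012))-base_t).ravel(),(proj("top",W(q,D,.104,q[3]))-deck_t).ravel(),(proj("scene",W(q,D[[0,1,2,3]],.104,q[3]))[[1,0,3,2]]-deck_s).ravel()*.7 if 0 else (proj("scene",W(q,D[[1,0,3,2]],.104,q[3]))-deck_s).ravel()*.7,(proj("scene",W(q,B[[0,3,2]],.012))-base_s).ravel()*.7]
r=least_squares(res,[.63,.03,.29,-.05],loss="soft_l1");print(r.x,res(r.x).round(1))
# top only
rt=least_squares(lambda q:res(q)[:16],[.63,.03,.29,-.05],loss="soft_l1");print(rt.x)
q=r.x
for cam,o,(cx,cy) in(("top",(225,125),(462,209)),("scene",(310,150),(195,308))):
    p=f([(cx,cy)],o)[0];z=.104
    w=onz(cam,p,z)[:2]-q[:2];c,s=np.cos(q[2]),np.sin(q[2]);print(cam,"pocket world",w+q[:2],"local",c*w[0]+s*w[1],-s*w[0]+c*w[1])
p=f([(293,432)],(225,125))[0]; w=onz("top",p,.122)[:2]-q[:2];print("plate top local",c*w[0]+s*w[1],-s*w[0]+c*w[1],w+q[:2])
p=f([(131,108)],(310,150))[0]; w=onz("scene",p,.122)[:2]-q[:2];print("plate top scene local",c*w[0]+s*w[1],-s*w[0]+c*w[1])
for cam in("top","scene"):
  im=capture(cam).copy();im=cv2.resize(im,None,fx=5,fy=5,interpolation=cv2.INTER_CUBIC)
  for L,z,dy in((B,.012,0),(D,.104,q[3])):
    cv2.polylines(im,[np.int32((proj(cam,W(q,L,z,dy))+.5)*5-.5)],True,(0,0,255),1)
  im=im[625:1100,1125:1925] if cam=="top" else im[750:1350,1500:2000]
  cv2.imwrite(f"pics/fit_{cam}.png",im)
# disc
im=capture("top");g=cv2.cvtColor(im,cv2.COLOR_BGR2HSV)
m=((g[...,1]<60)&(g[...,2]>90)).astype(np.uint8);m[:225]=0;m[250:]=0;m[:,:400]=0;m[:,430:]=0
M=cv2.moments(m,True);c0=(M["m10"]/M["m00"],M["m01"]/M["m00"]);print(m.sum(),c0,onz("top",c0,.026))
im=capture("scene");g=cv2.cvtColor(im,cv2.COLOR_BGR2HSV);print(g[250,245:263])
```

```text
base [array([0.6284, 0.2362]), array([0.5165, 0.1951]), array([ 0.646 , -0.1697]), array([ 0.7585, -0.1288])]
deck [array([0.6683, 0.0724]), array([0.5905, 0.0402]), array([ 0.6433, -0.0984]), array([ 0.7199, -0.0699])]
deck_s [array([0.5932, 0.0431]), array([0.6746, 0.0669]), array([ 0.7227, -0.0717]), array([ 0.646 , -0.1026])]
base_s [array([0.6296, 0.2348]), array([ 0.7606, -0.1331]), array([ 0.653 , -0.1732])]
[ 0.63861818  0.03299393  0.34696716 -0.05038392] [-0.2 -0.1 -0.3  0.2  0.4 -0.8  0.4 -0.9  0.7 -0.4 -0.5 -0.1  0.3  0.5
  0.2 -0.3 -0.5 -0.1 -0.4 -0.9 -0.2 -0.3 -0.2 -0.9  0.1 -0.3  0.5 -0.3
 -0.4 -0.8]
[ 0.63792355  0.03339022  0.34584838 -0.050414  ]
top pocket world [0.64284731 0.02254771] local 0.00042490333381892944 -0.011261825848355462
scene pocket world [0.64727834 0.01855792] local 0.003235157841345996 -0.016520616431276967
plate top local -0.09800685030770574 0.12583056284750094 [0.50366338 0.11799908]
plate top scene local -0.09524685533535357 0.13583980112755636
242 (415.60330578512395, 237.19421487603304) [ 0.43992631 -0.29197838  0.026     ]
[[ 16 116 173]
 [ 16  93 153]
 [ 11  51 134]
 [  8  35 132]
 [  9  39 131]
 [ 11  37 131]
 [  9  37 130]
 [  7  33 132]
 [ 10  41 131]
 [  9  39 130]
 [  9  40 133]
 [  9  37 131]
 [ 10  35 130]
 [  8  35 132]
 [ 12  36 128]
 [ 10  51 124]
 [ 15  90 139]
 [ 16 116 162]]
```

The wanted disc could be confused with these, all in the top view:
- grey solid disc at (416,237)
- turquoise look-alikes at (410,272) and (443,262)
- ring at (419,196)
- square weight at (453,225)
- grease tin at (233,186)

The crop shows that the grey, solid, round one at (416,237) fits the description, so I choose it. It lies at about (0.440, -0.292), with the top at 0.026. The stand fit is consistent: both outlines are within 1 px.

```bash
cat >> h.py <<'E'
def Rot(e):
    from scipy.spatial.transform import Rotation as R
    return R.from_euler("xyz",e).as_matrix()
def go(t,yaw):
    s=sense();R=Rot(s["ee_rot"]);d=R.T@(np.array(t)-s["tool_pos"])
    a=np.degrees((s["ee_rot"][2]-yaw+np.pi)%(2*np.pi)-np.pi)
    print("t",round(s["clock"],2),"pos",s["tool_pos"].round(4),"yaw",s["ee_rot"][2].round(3),"J",s["joint_positions"].round(2),"F",s["contact_force"].round(1),"op",round(s["opening"]*85.4,1));print("shift mm",(d*1e3).round(1),"roll",round(a,1))
E
python3 -c "
from h import *
go((.45,.25,.235),-1.224)"
```

```text
t 1.0 pos [0.2265 0.6093 0.2393] yaw 1.215 J [-1.26  0.47 -0.01  1.6   0.01  1.07 -0.06] F [-0.2  0.2  0.3] op 85.5
shift mm [-258.9  334.7    4.3] roll 139.7
```

View pics/fit_top.png

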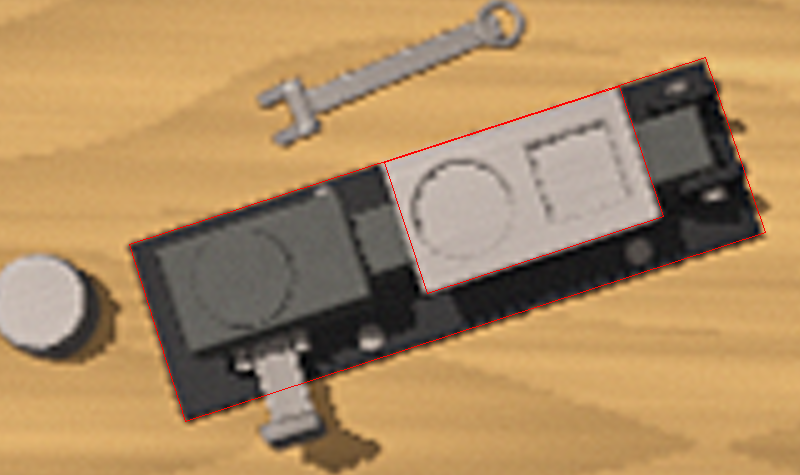

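View pics/fit_scene.png

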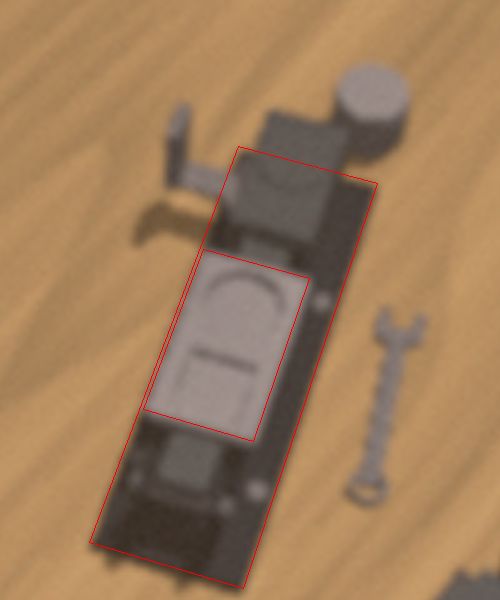

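jog_arm(steps=[0.0854, -25, 0, 0, 0])

```text
clock: 1.08
tool_pos: [0.2134, 0.5745, 0.2375]
ee_rot: [3.142, -0.003, 1.215]
contact_force: [0.4, 0.1, 0.1]
opening: 0.998
```

That row's shift was in mm by mistake. The row limit capped it at a harmless 37 mm, and I'll use metres from here.

```bash
python3 -c "
from h import *
go((.45,.25,.235),-1.224)"
```

```text
t 1.08 pos [0.2134 0.5745 0.2375] yaw 1.215 J [-1.26  0.41 -0.02  1.7   0.01  1.03 -0.06] F [0.4 0.1 0.1] op 85.2
shift mm [-221.7  334.9    1.9] roll 139.7
```

jog_arm(steps=[0.0854, -0.022, 0.034, 0, 7, 0.0854, -0.044, 0.068, 0, 14, 0.0854, -0.066, 0.102, 0, 21, 0.0854, -0.088, 0.136, 0, 28, 0.0854, -0.11, 0.17, 0, 35])

```text
clock: 1.5
tool_pos: [0.3353, 0.4105, 0.2375]
ee_rot: [-3.14, -0.003, 0.598]
contact_force: [0.6, 0.7, -0.8]
opening: 1.002
```

```bash
python3 -c "
from h import *
go((.45,.15,.235),-1.224)"
```

```text
t 1.5 pos [0.3353 0.4105 0.2375] yaw 0.598 J [-1.09  0.26  0.16  1.91 -0.05  0.97 -0.3 ] F [ 0.6  0.7 -0.8] op 85.5
shift mm [-51.9 279.9   1.8] roll 104.4
```

jog_arm(steps=[0.0854, -0.007, 0.039, 0, 7, 0.0854, -0.015, 0.078, 0, 14, 0.0854, -0.022, 0.117, 0, 21, 0.0854, -0.029, 0.156, 0, 28, 0.0854, -0.036, 0.195, 0, 35])

```text
clock: 1.92
tool_pos: [0.4158, 0.2274, 0.2374]
ee_rot: [-3.137, -0.002, -0.019]
contact_force: [1.3, 0.8, 0.5]
opening: 1.001
```

```bash
python3 -c "
from h import *
go((.44,-.292,.2),-1.224)"
```

```text
t 1.92 pos [0.4158 0.2274 0.2374] yaw -0.019 J [-0.9   0.17  0.37  2.04 -0.08  0.94 -0.51] F [1.3 0.8 0.5] op 85.4
shift mm [ 33.7 519.   35.2] roll 69.1
```

jog_arm(steps=[0.0854, 0.003, 0.04, 0, 7, 0.0854, 0.005, 0.08, 0, 14, 0.0854, 0.008, 0.12, 0, 21, 0.0854, 0.01, 0.16, 0, 28, 0.0854, 0.013, 0.2, 0, 35])

```text
clock: 2.33
tool_pos: [0.4248, 0.0254, 0.2369]
ee_rot: [-3.136, 0.001, -0.635]
contact_force: [1.0, -0.3, 0.2]
opening: 1.0
```

```bash
python3 -c "
from h import *
go((.44,-.292,.2),-1.224)"
```

```text
t 2.33 pos [0.4248 0.0254 0.2369] yaw -0.635 J [-0.69  0.07  0.59  2.16 -0.06  0.92 -0.7 ] F [ 1.  -0.3  0.2] op 85.4
shift mm [200.6 246.7  35.3] roll 33.7
```

jog_arm(steps=[0.0854, 0.025, 0.031, 0, 7, 0.0854, 0.05, 0.062, 0, 14, 0.0854, 0.075, 0.093, 0, 21, 0.0854, 0.1, 0.124, 0, 28, 0.0854, 0.126, 0.155, 0, 33.7])

```text
clock: 2.75
tool_pos: [0.4341, -0.1758, 0.2364]
ee_rot: [-3.135, 0.004, -1.229]
contact_force: [2.0, 0.8, -0.2]
opening: 0.998
```

```bash
python3 -c "
from h import *
go((.44,-.292,.1),-1.224)"
```

```text
t 2.75 pos [ 0.4341 -0.1758  0.2364] yaw -1.229 J [-0.41  0.18  0.82  2.08 -0.18  0.94 -0.72] F [ 2.   0.8 -0.2] op 85.2
shift mm [112.   34.2 135.7] roll -0.3
```

jog_arm(steps=[0.0854, 0.037, 0.011, 0.01, 0, 0.0854, 0.074, 0.022, 0.02, 0, 0.0854, 0.105, 0.032, 0.035, 0, 0.0854, 0.112, 0.034, 0.07, 0, 0.0854, 0.112, 0.034, 0.105, 0])

```text
clock: 3.17
tool_pos: [0.4404, -0.2963, 0.1306]
ee_rot: [-3.134, -0.0, -1.233]
contact_force: [0.4, 0.7, -0.5]
opening: 0.998
```

Run:
```python
from h import *
go((.44,-.292,.017),-1.224)
for c in("top","scene"):
    im=capture(c);u,v=np.int32(proj(c,(.44,-.292,.05))[0]);cv2.imwrite(f"pics/a_{c}.png",cv2.resize(im[v-50:v+50,u-65:u+65],None,fx=5,fy=5,interpolation=cv2.INTER_CUBIC))
```

```text
t 3.17 pos [ 0.4404 -0.2963  0.1306] yaw -1.233 J [-0.05  0.49  0.74  2.02 -0.47  0.79 -0.27] F [ 0.4  0.7 -0.5] op 85.2
shift mm [-4.200e+00 -1.000e-01  1.136e+02] roll -0.5
```

View pics/a_top.png

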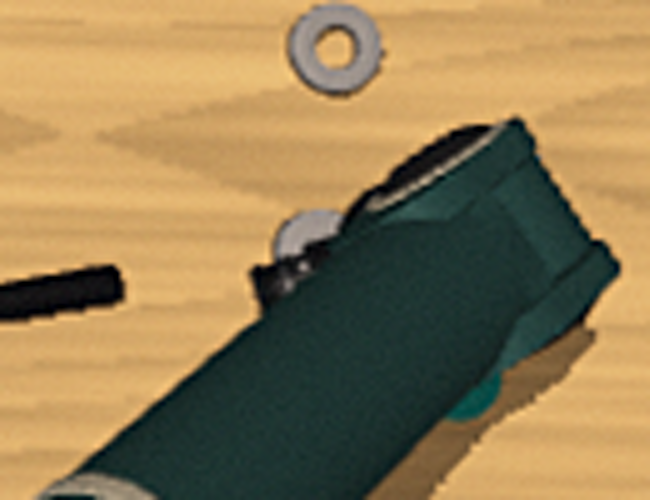

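View pics/a_scene.png

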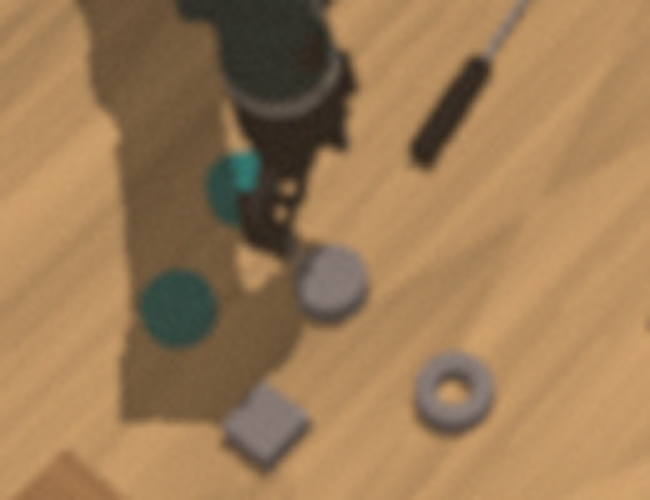

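The pictures show the gripper over the grey disc, clear of its neighbours. In the scene crop the disc is at (333,285).

jog_arm(steps=[0.0854, -0.003, 0, 0.035, -0.5, 0.0854, -0.004, 0, 0.07, -0.5, 0.0854, -0.004, 0, 0.095, -0.5, 0.0854, -0.004, 0, 0.11, -0.5, 0.0854, -0.004, 0, 0.1135, -0.5])

```text
clock: 3.68
tool_pos: [0.435, -0.2847, 0.0124]
ee_rot: [3.14, 0.013, -1.22]
contact_force: [0.3, 0.6, 0.8]
opening: 0.999
```

```bash
python3 -c "
from h import *
go((.44,-.292,.017),-1.224)"
```

```text
t 3.68 pos [ 0.435  -0.2847  0.0124] yaw -1.22 J [ 0.08  0.68  0.56  2.07 -0.65  0.59 -0.12] F [0.3 0.6 0.8] op 85.3
shift mm [ 8.5 -2.2 -4.7] roll 0.2
```

jog_arm(steps=[0.0854, 0.0085, -0.002, -0.0047, 0, 0.0854, 0.0085, -0.002, -0.0047, 0, 0.0854, 0.0085, -0.002, -0.0047, 0])

```text
clock: 3.93
tool_pos: [0.4419, -0.2935, 0.0193]
ee_rot: [-3.141, 0.009, -1.22]
contact_force: [-0.9, 0.5, -0.4]
opening: 1.001
```

```bash
python3 -c "
from h import *
go((.44,-.292,.017),-1.224)"
```

```text
t 3.93 pos [ 0.4419 -0.2935  0.0193] yaw -1.22 J [ 0.08  0.67  0.57  2.04 -0.64  0.61 -0.12] F [-0.9  0.5 -0.4] op 85.5
shift mm [-2.   1.3  2.3] roll 0.3
```

jog_arm(steps=[0.05, -0.001, 0.001, 0.002, 0, 0.05, -0.001, 0.001, 0.002, 0, 0.05, -0.001, 0.001, 0.002, 0, 0.05, -0.001, 0.001, 0.002, 0, 0.05, -0.001, 0.001, 0.002, 0])

```text
clock: 4.35
tool_pos: [0.4412, -0.2932, 0.0188]
ee_rot: [-3.139, 0.009, -1.22]
contact_force: [-1.8, 0.4, 10.8]
opening: 0.631
```

```bash
python3 -c "
from h import *
go((.44,-.292,.017),-1.224)"
```

```text
t 4.35 pos [ 0.4412 -0.2932  0.0188] yaw -1.22 J [ 0.08  0.67  0.57  2.05 -0.64  0.61 -0.12] F [-1.8  0.4 10.8] op 53.9
shift mm [-1.5  0.8  1.8] roll 0.3
```

jog_arm(steps=[0.0854, 0, 0, -0.001, 0, 0.0854, 0, 0, -0.002, -5, 0.0854, 0, 0, -0.002, -12, 0.0854, 0, 0, -0.002, -19, 0.0854, 0, 0, -0.002, -26])

```text
clock: 4.77
tool_pos: [0.4412, -0.2931, 0.021]
ee_rot: [-3.135, 0.006, -0.76]
contact_force: [-1.0, 0.1, 0.1]
opening: 1.002
```

```bash
python3 -c "
from h import *
go((.4412,-.2932,.0195),.347)"
```

```text
t 4.77 pos [ 0.4412 -0.2931  0.021 ] yaw -0.76 J [ 0.17  0.64  0.46  2.04 -0.52  0.58  0.23] F [-1.   0.1  0.1] op 85.6
shift mm [0.1 0.1 1.5] roll -63.4
```

jog_arm(steps=[0.0854, 0, 0, 0, -7, 0.0854, 0, 0, 0, -14, 0.0854, 0, 0, 0, -21, 0.0854, 0, 0, 0, -28, 0.0854, 0, 0, 0, -35])

```text
clock: 5.18
tool_pos: [0.4411, -0.293, 0.0211]
ee_rot: [-3.133, 0.002, -0.143]
contact_force: [0.3, -0.4, 0.4]
opening: 1.0
```

```bash
python3 -c "
from h import *
go((.4412,-.2932,.0195),.347)"
```

```text
t 5.18 pos [ 0.4411 -0.293   0.0211] yaw -0.143 J [ 0.29  0.62  0.3   2.03 -0.35  0.55  0.7 ] F [ 0.3 -0.4  0.4] op 85.4
shift mm [0.1 0.2 1.6] roll -28.1
```

jog_arm(steps=[0.0854, 0, 0, 0.001, -7, 0.0854, 0, 0, 0.001, -14, 0.0854, 0, 0, 0.001, -21, 0.0854, 0, 0, 0.001, -28, 0.0854, 0, 0, 0.001, -28])

```text
clock: 5.6
tool_pos: [0.4409, -0.2931, 0.0203]
ee_rot: [-3.133, -0.003, 0.349]
contact_force: [0.1, -0.1, 0.4]
opening: 0.998
```

```bash
python3 -c "
from h import *
go((.4412,-.2932,.0195),.347)"
```

```text
t 5.6 pos [ 0.4409 -0.2931  0.0203] yaw 0.349 J [ 0.39  0.61  0.17  2.03 -0.21  0.53  1.06] F [ 0.1 -0.1  0.4] op 85.2
shift mm [0.2 0.1 0.8] roll 0.1
```

jog_arm(steps=[0.05, 0, 0, 0, 0, 0.05, 0, 0, 0, 0, 0.05, 0, 0, 0, 0, 0.05, 0, 0, 0, 0, 0.05, 0, 0, 0, 0])

```text
clock: 6.02
tool_pos: [0.4413, -0.2932, 0.0211]
ee_rot: [-3.133, -0.003, 0.347]
contact_force: [-1.9, 1.3, 7.5]
opening: 0.625
```

Run:
```python
from h import *
go((.4412,-.2932,.14),.347)
c="scene"
im=capture(c);u,v=np.int32(proj(c,(.44,-.292,.05))[0]);cv2.imwrite(f"pics/b_{c}.png",cv2.resize(im[v-50:v+50,u-65:u+65],None,fx=5,fy=5,interpolation=cv2.INTER_CUBIC))
```

```text
t 6.02 pos [ 0.4413 -0.2932  0.0211] yaw 0.347 J [ 0.39  0.6   0.17  2.03 -0.21  0.53  1.06] F [-1.9  1.3  7.5] op 53.4
shift mm [   0.3   -1.  -118.9] roll -0.0
```

View pics/b_scene.png

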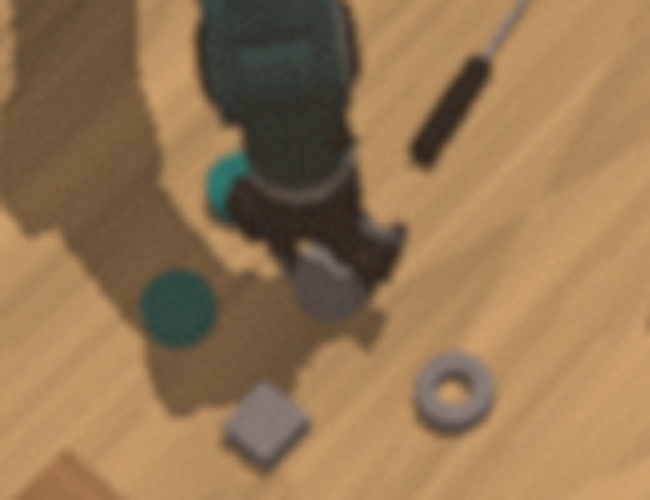

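jog_arm(steps=[0.05, 0, 0, -0.03, 0, 0.05, 0, 0, -0.065, 0, 0.05, 0, 0, -0.105, 0, 0.05, 0, 0, -0.14, 0, 0.05, 0, 0, -0.15, 0])

```text
clock: 6.48
tool_pos: [0.4431, -0.2958, 0.1756]
ee_rot: [-3.139, -0.008, 0.345]
contact_force: [-0.1, -1.2, -4.9]
opening: 0.622
```

Run:
```python
from h import *
q=[.63861818,.03299393,.34696716]
go((.6427,.0217,.172),.347)
im=cv2.imread("pics/top0.png");g=cv2.GaussianBlur(cv2.cvtColor(im,cv2.COLOR_BGR2GRAY),(0,0),.6).astype(np.float32)
a=np.linspace(0,2*np.pi,120,endpoint=False)
def samp(cx,cy,r,z):
    P=proj("top",np.c_[cx+r*np.cos(a),cy+r*np.sin(a),np.full(120,z)]).astype(np.float32);return cv2.remap(g,P[:,:1],P[:,1:],cv2.INTER_CUBIC).ravel()
c,s=np.cos(q[2]),np.sin(q[2]);best=[]
for lx in np.arange(-.006,.0061,.0005):
  for ly in np.arange(-.020,-.004,.0005):
    cx,cy=q[0]+c*lx-s*ly,q[1]+s*lx+c*ly
    best.append(((samp(cx,cy,.0285,.104)).mean()-samp(cx,cy,.034,.104).mean(),lx,ly,cx,cy))
best.sort();print(np.round(best[:6],4))
cv2.imwrite("pics/pk.png",cv2.resize(im[145:190,295:365],None,fx=11,fy=11,interpolation=cv2.INTER_CUBIC))
```

```text
t 6.48 pos [ 0.4431 -0.2958  0.1756] yaw 0.345 J [ 0.33  0.35  0.25  1.96 -0.12  0.84  0.99] F [-0.1 -1.2 -4.9] op 53.1
shift mm [ 295.2 -231.2    6.7] roll -0.1
[[-2.59098e+01  1.50000e-03 -1.10000e-02  6.43800e-01  2.32000e-02]
 [-2.59053e+01  1.50000e-03 -1.15000e-02  6.43900e-01  2.27000e-02]
 [-2.55762e+01  1.00000e-03 -1.10000e-02  6.43300e-01  2.30000e-02]
 [-2.55647e+01  1.00000e-03 -1.15000e-02  6.43500e-01  2.25000e-02]
 [-2.54268e+01  2.00000e-03 -1.10000e-02  6.44200e-01  2.33000e-02]
 [-2.54259e+01  2.00000e-03 -1.15000e-02  6.44400e-01  2.29000e-02]]
```

View pics/pk.png

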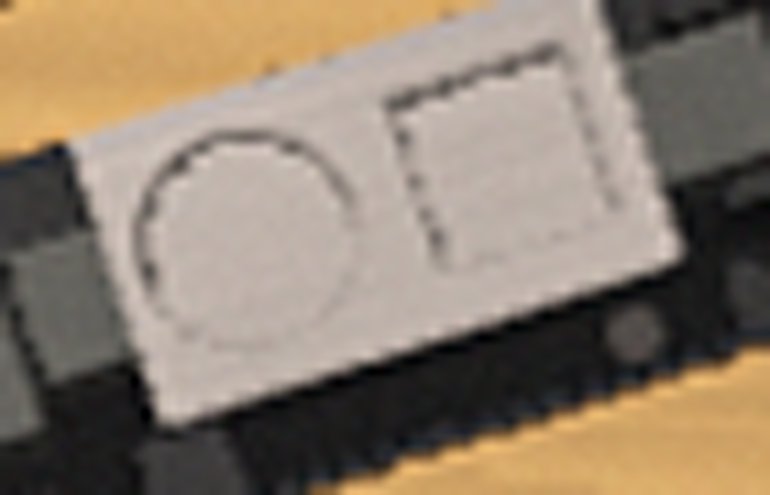

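jog_arm(steps=[0.05, 0.032, -0.025, 0, 0, 0.05, 0.064, -0.05, 0, 0, 0.05, 0.096, -0.075, 0, 0, 0.05, 0.128, -0.1, 0, 0, 0.05, 0.16, -0.125, 0, 0])

```text
clock: 6.9
tool_pos: [0.5508, -0.1218, 0.1755]
ee_rot: [-3.137, -0.005, 0.344]
contact_force: [0.0, 0.2, -4.8]
opening: 0.624
```

```bash
python3 -c "
from h import *
go((.6437,.0217,.165),.347)"
```

```text
t 6.9 pos [ 0.5508 -0.1218  0.1755] yaw 0.344 J [ 0.02  0.4   0.18  1.89 -0.1   0.87  0.59] F [ 0.   0.2 -4.8] op 53.3
shift mm [ 135.8 -103.7   11.7] roll -0.2
```

jog_arm(steps=[0.05, 0.031, -0.024, 0, -0.2, 0.05, 0.063, -0.048, 0.002, -0.2, 0.05, 0.095, -0.072, 0.005, -0.2, 0.05, 0.125, -0.096, 0.008, -0.2, 0.05, 0.1355, -0.1035, 0.011, -0.2])

```text
clock: 7.32
tool_pos: [0.6445, 0.0301, 0.1632]
ee_rot: [-3.133, -0.005, 0.355]
contact_force: [0.1, 2.4, -4.5]
opening: 0.62
```

jog_arm(steps=[0.05, 0, 0, 0, 0, 0.05, 0, 0, 0, 0])

```text
clock: 7.48
tool_pos: [0.6428, 0.0329, 0.1602]
ee_rot: [-3.13, -0.001, 0.358]
contact_force: [-0.5, 0.9, -5.0]
opening: 0.624
```

```bash
python3 -c "
from h import *
go((.6437,.0217,.145),.347)"
```

```text
t 7.48 pos [0.6428 0.0329 0.1602] yaw 0.358 J [-0.2   0.54  0.14  1.69 -0.1   0.92  0.34] F [-0.5  0.9 -5. ] op 53.3
shift mm [-3.1 11.  15.1] roll 0.6
```

jog_arm(steps=[0.05, -0.003, 0.011, 0.008, 0.6, 0.05, -0.003, 0.011, 0.01, 0.6, 0.05, -0.003, 0.011, 0.01, 0.6, 0.05, -0.003, 0.011, 0.01, 0.6])

```text
clock: 7.82
tool_pos: [0.6432, 0.0194, 0.1497]
ee_rot: [-3.13, 0.0, 0.344]
contact_force: [-0.3, -0.6, -4.7]
opening: 0.621
```

Run:
```python
from h import *
go((.6437,.0217,.145),.347)
for c in("top","scene"):
    im=capture(c);u,v=np.int32(proj(c,(.643,.0217,.11))[0]);cv2.imwrite(f"pics/c_{c}.png",cv2.resize(im[v-45:v+45,u-60:u+60],None,fx=6,fy=6,interpolation=cv2.INTER_CUBIC))
```

```text
t 7.82 pos [0.6432 0.0194 0.1497] yaw 0.344 J [-0.18  0.55  0.14  1.7  -0.11  0.9   0.35] F [-0.3 -0.6 -4.7] op 53.1
shift mm [ 1.3 -1.9  4.7] roll -0.2
```

View pics/c_top.png

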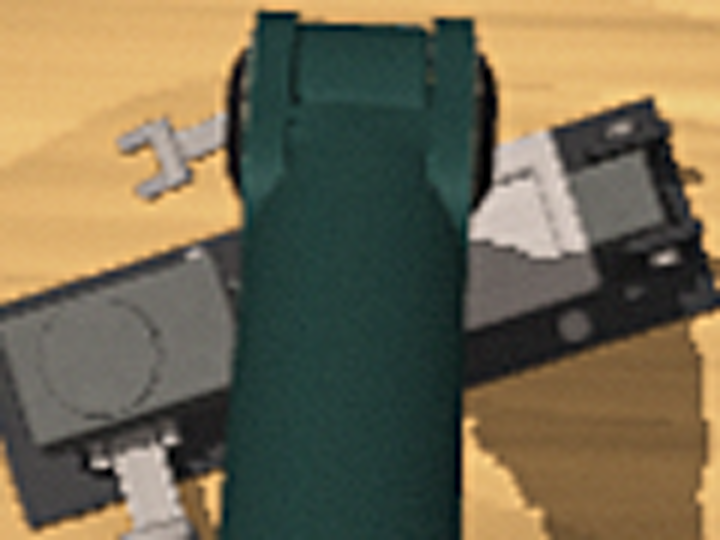

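View pics/c_scene.png

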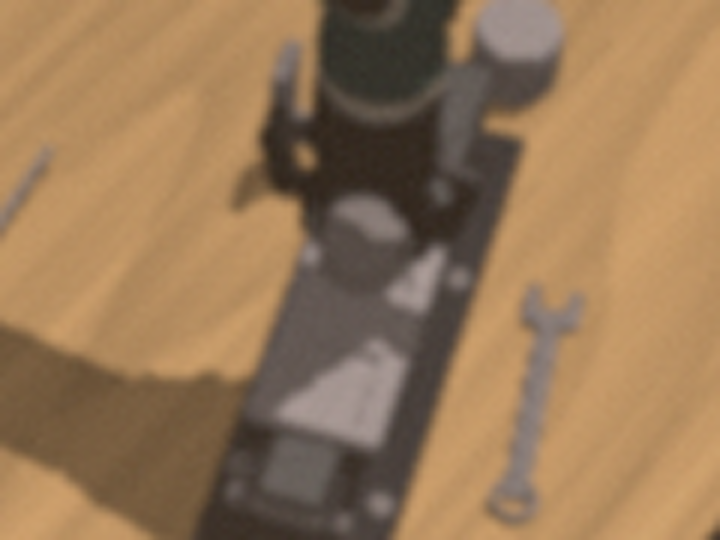

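Run:
```python
from h import *
s=sense();p=s["tool_pos"];print(p,s["ee_rot"])
c="scene";u,v=np.int32(proj(c,(.643,.0217,.11))[0]);im=cv2.imread("pics/c_scene.png")
a=np.linspace(0,2*np.pi,60)
def circ(im,x,y,z,r,col):
    P=proj(c,np.c_[x+r*np.cos(a),y+r*np.sin(a),np.full(60,z)]);P=(P-[u-60,v-45]+.5)*6-.5;cv2.polylines(im,[np.int32(P)],True,col,1)
circ(im,p[0],p[1],p[2]-.021,.028,(0,0,255));circ(im,p[0],p[1],p[2]+.005,.028,(0,255,0))
# initial picture with pocket candidate
i0=cv2.resize(cv2.imread("pics/scene0.png")[v-45:v+45,u-60:u+60],None,fx=6,fy=6,interpolation=cv2.INTER_CUBIC)
circ(i0,.6437,.0217,.104,.03,(0,0,255));circ(i0,.6437,.0217,.096,.03,(0,255,0))
cv2.imwrite("pics/d.png",np.hstack([im[150:400,180:560],i0[150:400,180:560]]))
```

```text
[0.64382414 0.02076244 0.15042833] [-3.13006963e+00 -1.30218339e-03  3.45874809e-01]
```

View pics/d.png

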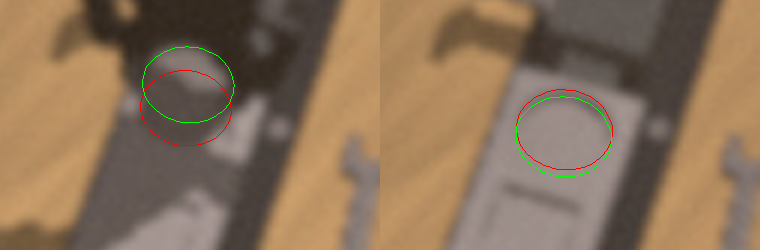

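```bash
python3 -c "
from h import *
go((.6437,.0217,.127),.347)"
```

```text
t 7.92 pos [0.6438 0.0208 0.1504] yaw 0.346 J [-0.18  0.55  0.14  1.69 -0.11  0.9   0.35] F [-0.   0.9 -4.4] op 52.9
shift mm [ 0.2 -0.7 23.4] roll -0.1
```

jog_arm(steps=[0.05, 0, -0.001, 0.008, 0, 0.05, 0, -0.001, 0.016, 0, 0.05, 0, -0.001, 0.022, 0, 0.05, 0, -0.001, 0.023, 0, 0.05, 0, -0.001, 0.023, 0])

```text
clock: 8.33
tool_pos: [0.6428, 0.022, 0.1263]
ee_rot: [-3.13, 0.001, 0.346]
contact_force: [0.3, 0.4, -5.0]
opening: 0.622
```

```bash
python3 -c "
from h import *
go((.6437,.0217,.119),.347)"
```

```text
t 8.33 pos [0.6428 0.022  0.1263] yaw 0.346 J [-0.18  0.58  0.14  1.71 -0.11  0.86  0.36] F [ 0.3  0.4 -5. ] op 53.1
shift mm [0.8 0.7 7.3] roll -0.1
```

Still free. I'll creep down through the deck level at TCP z 0.125.

jog_arm(steps=[0.05, 0.0008, 0, 0.001, 0, 0.05, 0.0008, 0, 0.002, 0, 0.05, 0.0008, 0, 0.003, 0, 0.05, 0.0008, 0, 0.004, 0])

```text
clock: 8.67
tool_pos: [0.6437, 0.0224, 0.1224]
ee_rot: [-3.13, 0.0, 0.346]
contact_force: [0.1, -0.5, -5.4]
opening: 0.625
```

```bash
python3 -c "
from h import *
go((.6437,.0217,.119),.347)"
```

```text
t 8.67 pos [0.6437 0.0224 0.1224] yaw 0.346 J [-0.18  0.59  0.14  1.71 -0.12  0.85  0.36] F [ 0.1 -0.5 -5.4] op 53.4
shift mm [-0.2  0.7  3.4] roll -0.0
```

jog_arm(steps=[0.05, 0, 0, 0.001, 0, 0.05, 0, 0, 0.002, 0, 0.05, 0, 0, 0.003, 0, 0.05, 0, 0, 0.004, 0, 0.05, 0, 0, 0.005, 0])

```text
clock: 9.08
tool_pos: [0.6437, 0.0223, 0.1174]
ee_rot: [-3.13, -0.0, 0.346]
contact_force: [0.2, 0.5, -5.1]
opening: 0.622
```

```bash
python3 -c "
from h import *
go((.6437,.0217,.117),.347)"
```

```text
t 9.08 pos [0.6437 0.0223 0.1174] yaw 0.346 J [-0.18  0.6   0.14  1.71 -0.12  0.85  0.36] F [ 0.2  0.5 -5.1] op 53.2
shift mm [-0.3  0.6  0.4] roll -0.1
```

jog_arm(steps=[0.05, 0, 0, 0.0007, 0, 0.065, 0, 0, 0.0007, 0, 0.07, 0, 0, 0.0007, 0, 0.07, 0, 0, 0.0007, 0, 0.07, 0, 0, 0, 0])

```text
clock: 9.5
tool_pos: [0.6442, 0.0224, 0.1179]
ee_rot: [-3.13, -0.001, 0.346]
contact_force: [0.3, 0.2, 0.6]
opening: 0.82
```

```bash
python3 -c "
from h import *
go((.6437,.0217,.2),.347)"
```

```text
t 9.5 pos [0.6442 0.0224 0.1179] yaw 0.346 J [-0.18  0.59  0.14  1.71 -0.12  0.85  0.36] F [0.3 0.2 0.6] op 70.0
shift mm [ -0.6  -0.4 -82.1] roll -0.1
```

jog_arm(steps=[0.07, 0, 0, -0.02, 0, 0.07, 0, 0, -0.05, 0, 0.07, 0, 0, -0.08, 0, 0.07, 0, -0.02, -0.1, 0, 0.07, 0, -0.04, -0.1, 0])

```text
clock: 9.92
tool_pos: [0.6341, 0.0577, 0.2242]
ee_rot: [-3.133, -0.011, 0.343]
contact_force: [1.7, 1.4, 0.2]
opening: 0.816
```

Run:
```python
from h import *
q=[.63861818,.03299393,.34696716];c,s=np.cos(q[2]),np.sin(q[2])
for lx,ly in((-.097,.127),):
    w=np.array([q[0]+c*lx-s*ly,q[1]+s*lx+c*ly]);print(w)
for n in("top","scene"): capture(n)
for n in("top","scene"):
    im=capture(n);u,v=np.int32(proj(n,(.6,.06,.11))[0]);cv2.imwrite(f"pics/e_{n}.png",cv2.resize(im[v-45:v+45,u-60:u+60],None,fx=6,fy=6,interpolation=cv2.INTER_CUBIC))
go((w[0]+.001,w[1]-.001,.2),.347)
```

```text
[0.50421257 0.1194412 ]
t 10.12 pos [0.6308 0.0593 0.2185] yaw 0.347 J [-0.25  0.46  0.14  1.67 -0.09  1.02  0.28] F [ 0.9 -0.  -0.2] op 70.0
shift mm [-98.  -98.1  19.4] roll 0.0
```

View pics/e_top.png

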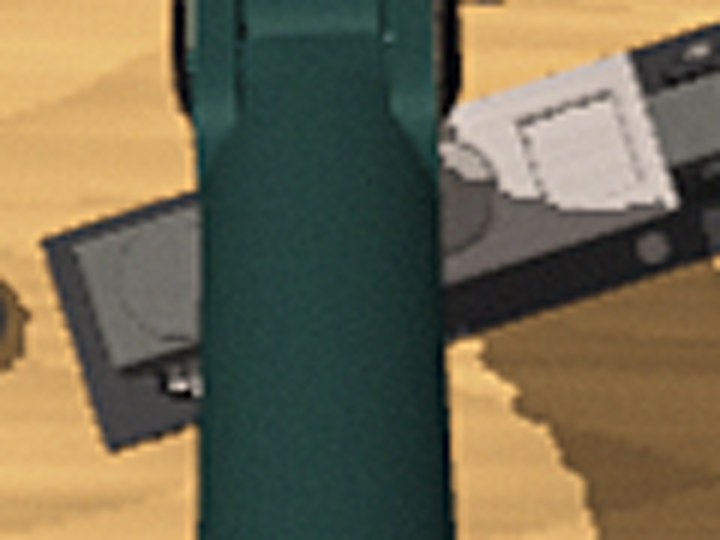

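View pics/e_scene.png

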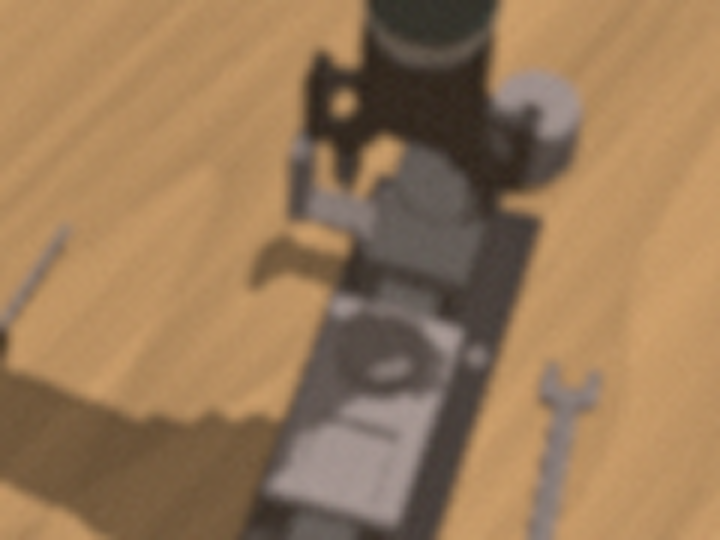

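Run:
```python
from h import *
q=[.63861818,.03299393,.34696716];c,s=np.cos(q[2]),np.sin(q[2])
out=[]
for n in("top","scene"):
    im=cv2.imread(f"pics/{n}0.png");u,v=np.int32(proj(n,(.52,.12,.1))[0]);k=10
    I=cv2.resize(im[v-22:v+22,u-18:u+18],None,fx=k,fy=k,interpolation=cv2.INTER_CUBIC);J=I.copy()
    for z,col in((.122,(0,0,255)),(.055,(0,255,0))):
        L=np.array([(-.006,-.018),(.006,-.018),(.006,.018),(-.006,.018)])+[-.097,.127]
        P=proj(n,np.c_[q[0]+c*L[:,0]-s*L[:,1],q[1]+s*L[:,0]+c*L[:,1],np.full(4,z)]);cv2.polylines(J,[np.int32((P-[u-18,v-22]+.5)*k-.5)],True,col,1)
    out+=[I,J]
o=np.hstack(out);cv2.imwrite("pics/f.png",cv2.resize(o,(800,int(o.shape[0]*800/o.shape[1]))))
```

```text
(no output)
```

View pics/f.png

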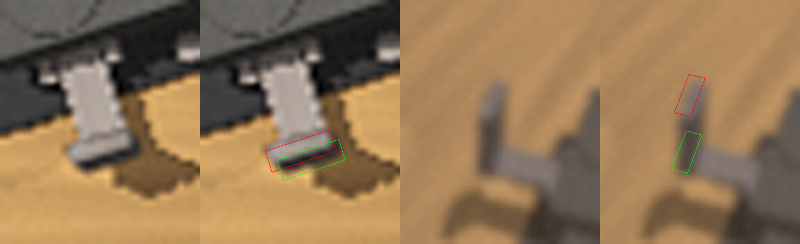

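Run:
```python
from h import *
q=[.63861818,.03299393,.34696716];c,s=np.cos(q[2]),np.sin(q[2])
lx,ly=-.095,.122
w=np.array([q[0]+c*lx-s*ly+.001,q[1]+s*lx+c*ly-.001]);print(w)
go((w[0],w[1],.19),.347)
```

```text
[0.50879362 0.11441926]
t 10.12 pos [0.6308 0.0593 0.2185] yaw 0.347 J [-0.25  0.46  0.14  1.67 -0.09  1.02  0.28] F [ 0.9 -0.  -0.2] op 70.0
shift mm [-96.  -93.   29.4] roll 0.0
```

jog_arm(steps=[0.06, -0.028, -0.027, 0, 0, 0.06, -0.055, -0.054, 0.005, 0, 0.06, -0.08, -0.078, 0.015, 0, 0.06, -0.096, -0.093, 0.027, 0, 0.06, -0.096, -0.093, 0.027, 0])

```text
clock: 10.53
tool_pos: [0.5033, 0.1152, 0.1898]
ee_rot: [-3.129, 0.006, 0.35]
contact_force: [-1.5, -0.0, 0.1]
opening: 0.698
```

jog_arm(steps=[0.06, 0, 0, 0, 0])

```text
clock: 10.62
tool_pos: [0.5032, 0.1145, 0.1895]
ee_rot: [-3.129, 0.006, 0.35]
contact_force: [2.1, 0.0, -0.1]
opening: 0.705
```

Run:
```python
from h import *
go((.5088,.1144,.15),.347)
n="scene"
im=capture(n);u,v=np.int32(proj(n,(.56,.09,.11))[0]);cv2.imwrite(f"pics/g_{n}.png",cv2.resize(im[v-45:v+45,u-60:u+60],None,fx=6,fy=6,interpolation=cv2.INTER_CUBIC))
n="top"
im=capture(n);u,v=np.int32(proj(n,(.6,.06,.11))[0]);cv2.imwrite(f"pics/g_{n}.png",cv2.resize(im[v-45:v+45,u-60:u+60],None,fx=6,fy=6,interpolation=cv2.INTER_CUBIC))
```

```text
t 10.62 pos [0.5032 0.1145 0.1895] yaw 0.35 J [-0.37  0.31  0.11  1.98 -0.06  0.87  0.12] F [ 2.1  0.  -0.1] op 60.2
shift mm [ 5.5  2.4 39.5] roll 0.2
```

View pics/g_scene.png

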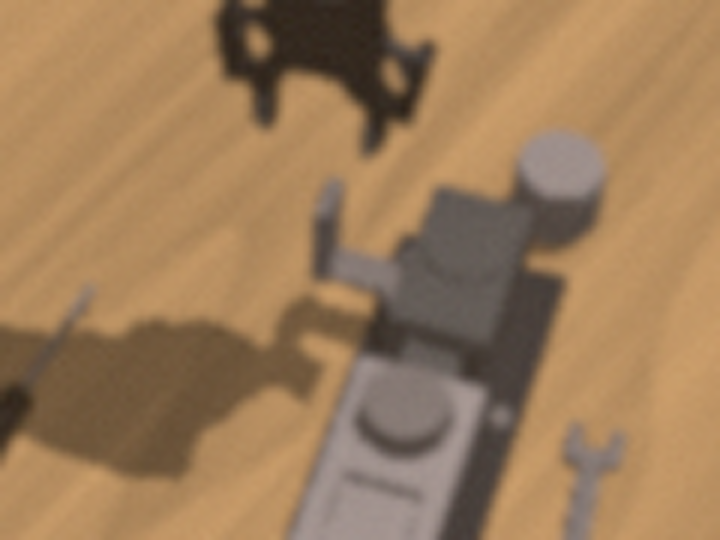

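View pics/g_top.png

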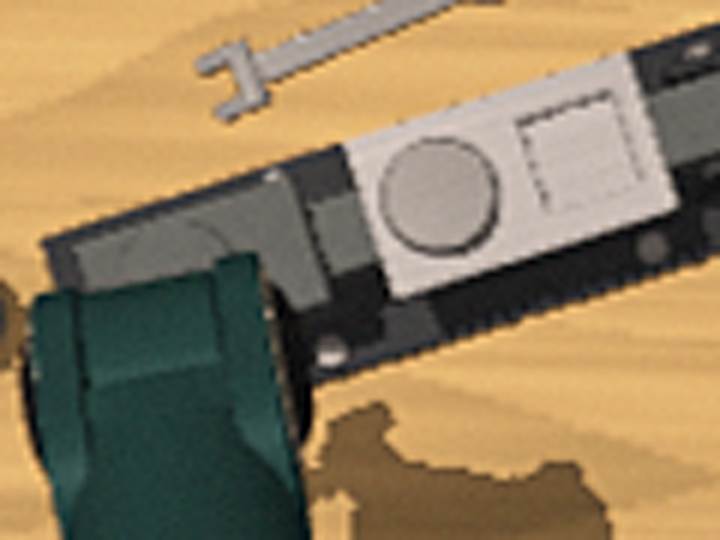

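jog_arm(steps=[0.06, 0.0055, 0.0025, 0, 0, 0.06, 0.0055, 0.0025, 0.012, 0, 0.06, 0.0055, 0.0025, 0.025, 0, 0.06, 0.0055, 0.0025, 0.037, 0, 0.06, 0.0055, 0.0025, 0.037, 0])

```text
clock: 11.13
tool_pos: [0.5095, 0.1128, 0.1505]
ee_rot: [-3.13, 0.01, 0.347]
contact_force: [-0.4, -0.7, 0.5]
opening: 0.703
```

Run:
```python
from h import *
go((.5088,.1144,.089),.347)
n="scene"
im=capture(n);u,v=np.int32(proj(n,(.51,.11,.11))[0]);cv2.imwrite(f"pics/h_{n}.png",cv2.resize(im[v-30:v+30,u-40:u+40],None,fx=9,fy=9,interpolation=cv2.INTER_CUBIC))
```

```text
t 11.13 pos [0.5095 0.1128 0.1505] yaw 0.347 J [-0.36  0.37  0.11  1.99 -0.07  0.79  0.13] F [-0.4 -0.7  0.5] op 60.1
shift mm [ 0.5 -1.  61.5] roll 0.0
```

View pics/h_scene.png

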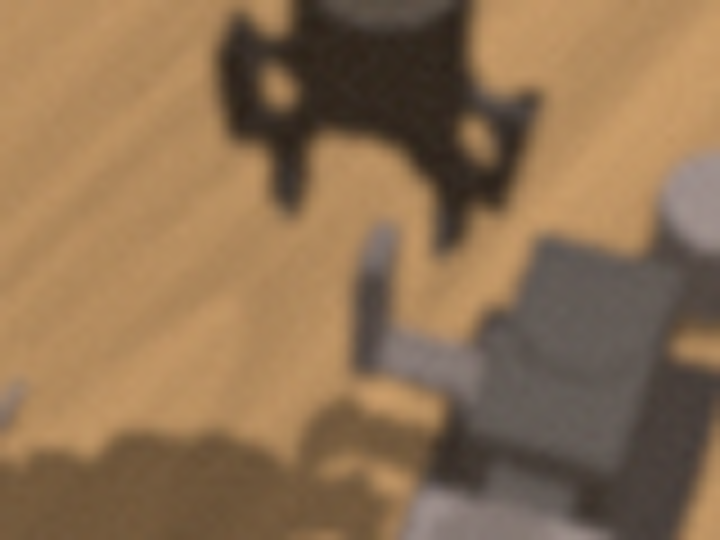

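The plate sits between the open fingers. Its top is near (380,235), and the fingers are at (290,205) and (448,245). I'll descend.

jog_arm(steps=[0.06, 0.0005, -0.001, 0.015, 0, 0.06, 0.0005, -0.001, 0.032, 0, 0.06, 0.0005, -0.001, 0.048, 0, 0.06, 0.0005, -0.001, 0.058, 0, 0.06, 0.0005, -0.001, 0.06, 0])

```text
clock: 11.6
tool_pos: [0.5093, 0.1141, 0.0906]
ee_rot: [-3.13, 0.01, 0.347]
contact_force: [-0.3, 0.0, -0.2]
opening: 0.703
```

Run:
```python
from h import *
go((.5088,.1144,.089),.347)
n="scene"
im=capture(n);u,v=np.int32(proj(n,(.51,.11,.11))[0]);cv2.imwrite(f"pics/i_{n}.png",cv2.resize(im[v-30:v+30,u-40:u+40],None,fx=9,fy=9,interpolation=cv2.INTER_CUBIC))
```

```text
t 11.6 pos [0.5093 0.1141 0.0906] yaw 0.347 J [-0.35  0.47  0.09  2.02 -0.09  0.67  0.14] F [-0.3  0.  -0.2] op 60.0
shift mm [-0.4 -0.4  1.6] roll -0.0
```

View pics/i_scene.png

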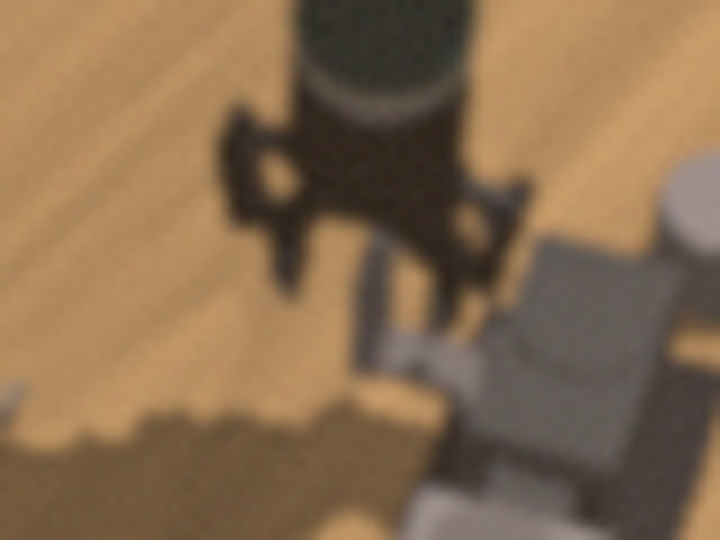

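jog_arm(steps=[0, 0, 0, 0, 0, 0, 0, 0, 0, 0, 0, 0, 0, 0, 0, 0, 0, 0, 0, 0, 0, 0, 0, 0, 0])

```text
clock: 12.07
tool_pos: [0.5111, 0.1147, 0.092]
ee_rot: [-3.13, 0.006, 0.346]
contact_force: [2.8, 0.7, 0.5]
opening: 0.134
```

jog_arm(steps=[0, 0, 0, 0, 0, 0, 0, 0, 0, 0])

```text
clock: 12.23
tool_pos: [0.5112, 0.1147, 0.092]
ee_rot: [-3.13, 0.005, 0.346]
contact_force: [-0.2, -0.2, -0.4]
opening: 0.133
```

Run:
```python
from h import *
go((.5088,.1144,.089),.347)
```

```text
t 12.23 pos [0.5112 0.1147 0.092 ] yaw 0.346 J [-0.35  0.47  0.09  2.02 -0.09  0.67  0.14] F [-0.2 -0.2 -0.4] op 11.3
shift mm [-2.3 -0.5  3. ] roll -0.0
```

jog_arm(steps=[0, -0.005, 0, 0, 0, 0, -0.01, 0, 0, 0, 0, -0.015, 0, 0, 0, 0, -0.019, 0, 0, 0, 0, -0.019, 0, 0, 0])

```text
clock: 12.65
tool_pos: [0.4937, 0.1084, 0.0922]
ee_rot: [-3.13, 0.003, 0.346]
contact_force: [6.7, 2.5, -10.1]
opening: 0.132
```

Run:
```python
from h import *
a=.346;w=np.array([.5112,.1147])-.0185*np.array([np.cos(a),np.sin(a)])
go((w[0],w[1],.092),.347)
n="scene"
im=capture(n);u,v=np.int32(proj(n,(.51,.11,.11))[0]);cv2.imwrite(f"pics/j_{n}.png",cv2.resize(im[v-30:v+30,u-40:u+40],None,fx=9,fy=9,interpolation=cv2.INTER_CUBIC))
```

```text
t 12.65 pos [0.4937 0.1084 0.0922] yaw 0.346 J [-0.35  0.44  0.09  2.06 -0.09  0.64  0.15] F [  6.7   2.5 -10.1] op 11.2
shift mm [0.1 0.  0.2] roll -0.0
```

View pics/j_scene.png

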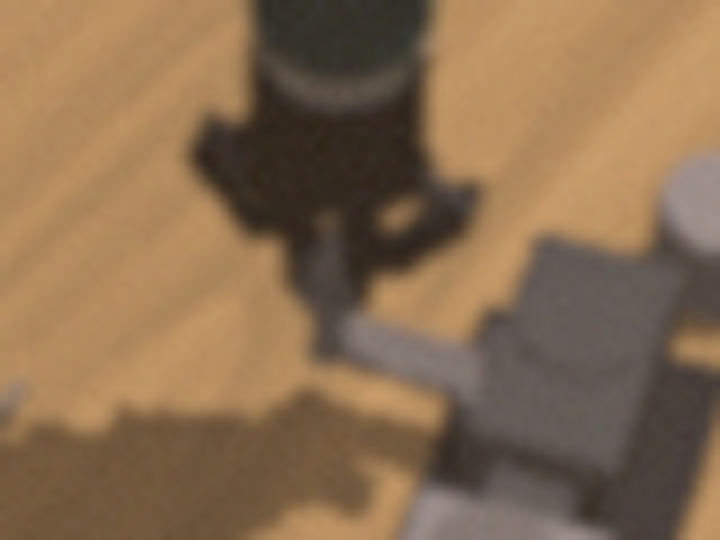

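jog_arm(steps=[0, 0, 0.001, -0.008, 0, 0, 0, 0.0023, -0.016, 0, 0, 0, 0.0038, -0.0245, 0, 0, 0, 0.0055, -0.0325, 0, 0, 0, 0.0075, -0.0405, 0])

```text
clock: 13.12
tool_pos: [0.4968, 0.1017, 0.1323]
ee_rot: [-3.129, 0.001, 0.346]
contact_force: [7.2, 3.6, -11.7]
opening: 0.134
```

Run:
```python
from h import *
go((.4937+.0205*np.sin(.346),.1084-.0205*np.cos(.346),.092+.08),.347)
n="scene"
im=capture(n);u,v=np.int32(proj(n,(.55,.10,.11))[0]);cv2.imwrite(f"pics/k_{n}.png",cv2.resize(im[v-40:v+50,u-50:u+50],None,fx=6,fy=6,interpolation=cv2.INTER_CUBIC))
```

```text
t 13.12 pos [0.4968 0.1017 0.1323] yaw 0.346 J [-0.35  0.38  0.1   2.04 -0.08  0.73  0.15] F [  7.2   3.6 -11.7] op 11.5
shift mm [ -0.7  12.6 -39.8] roll -0.1
```

View pics/k_scene.png

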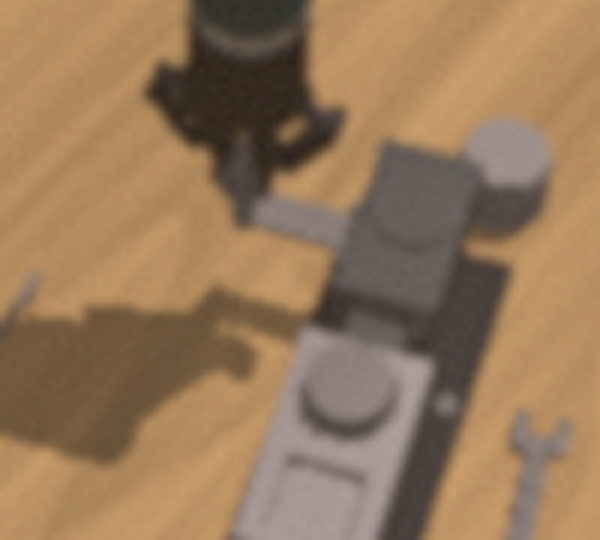

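jog_arm(steps=[0, 0, 0.0023, -0.008, 0, 0, 0, 0.005, -0.0165, 0, 0, 0, 0.008, -0.025, 0, 0, 0, 0.011, -0.0335, 0, 0, 0, 0.0142, -0.042, 0])

```text
clock: 13.58
tool_pos: [0.5023, 0.0882, 0.175]
ee_rot: [-3.129, -0.001, 0.346]
contact_force: [6.9, 2.6, -10.2]
opening: 0.133
```

jog_arm(steps=[0, 0, 0, 0, 0, 0, 0, 0, 0, 0, 0, 0, 0, 0, 0])

```text
clock: 13.83
tool_pos: [0.5025, 0.0885, 0.1746]
ee_rot: [-3.129, -0.003, 0.346]
contact_force: [5.2, 2.9, -7.3]
opening: 0.137
```

Run:
```python
from h import *
go((.4937+.0205*np.sin(.346),.1084-.0205*np.cos(.346),.092+.08),.347)
for n in("scene","top"):
    im=capture(n);u,v=np.int32(proj(n,(.57,.08,.13))[0]);cv2.imwrite(f"pics/l_{n}.png",cv2.resize(im[v-45:v+50,u-55:u+55],None,fx=6,fy=6,interpolation=cv2.INTER_CUBIC))
go((.4937+.0205*np.sin(.346),.1084-.0205*np.cos(.346),.092+.08),.347)
```

```text
t 13.83 pos [0.5025 0.0885 0.1746] yaw 0.346 J [-0.33  0.31  0.12  2.01 -0.07  0.82  0.17] F [ 5.2  2.9 -7.3] op 11.7
shift mm [-1.5 -1.2  2.7] roll -0.1
t 13.93 pos [0.5025 0.0885 0.1746] yaw 0.346 J [-0.33  0.31  0.12  2.01 -0.07  0.82  0.17] F [ 6.5  2.9 -7.9] op 11.6
shift mm [-1.5 -1.2  2.6] roll -0.0
```

View pics/l_scene.png

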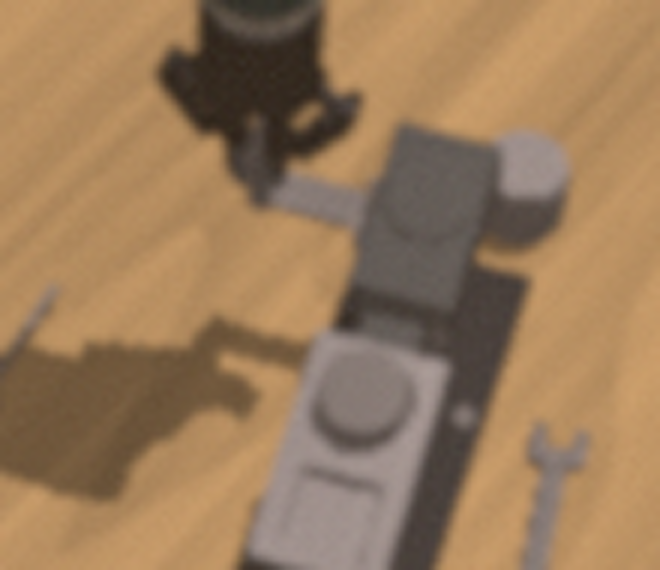

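View pics/l_top.png

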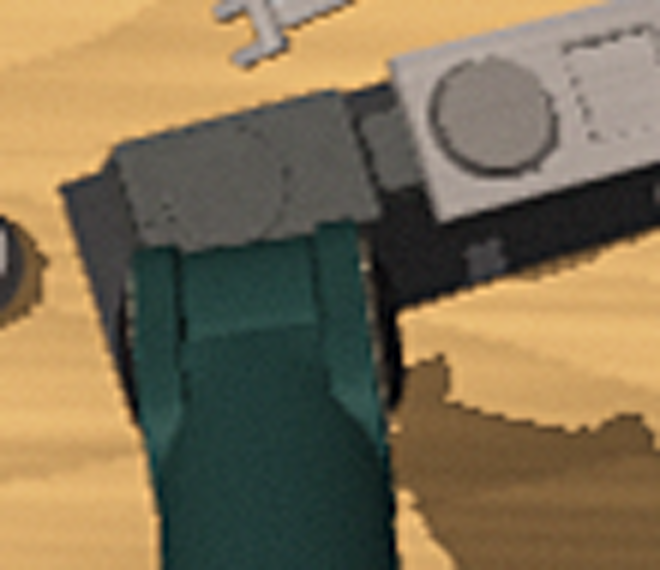

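Run:
```python
from h import *
q=[.63861818,.03299393,.34696716];c,s=np.cos(q[2]),np.sin(q[2])
n="scene";u,v=np.int32(proj(n,(.57,.08,.13))[0]);im=cv2.imread("pics/l_scene.png")
for th,col in((.23,(255,0,0)),(.29,(0,0,255))):
  for L,z in(([(-34,165),(34,165),(34,50),(-34,50)],113),([(-42,25),(42,25),(42,-125),(-42,-125)],104)):
    W=[]
    for x,y in L:
        dy,dz=y+170,z-70;yy=(dy*np.cos(th)-dz*np.sin(th)-170)/1e3;zz=(70+dy*np.sin(th)+dz*np.cos(th))/1e3;xx=x/1e3
        W.append((q[0]+c*xx-s*yy,q[1]+s*xx+c*yy,zz))
    P=(proj(n,np.array(W))-[u-55,v-45]+.5)*6-.5;cv2.polylines(im,[np.int32(P)],True,col,1)
cv2.imwrite("pics/m.png",im)
print(sense()["tool_pos"],sense()["joint_vel"].round(3))
```

```text
[0.50248456 0.08851037 0.1745924 ] [-0.002  0.     0.001 -0.    -0.001 -0.    -0.001]
```

View pics/m.png

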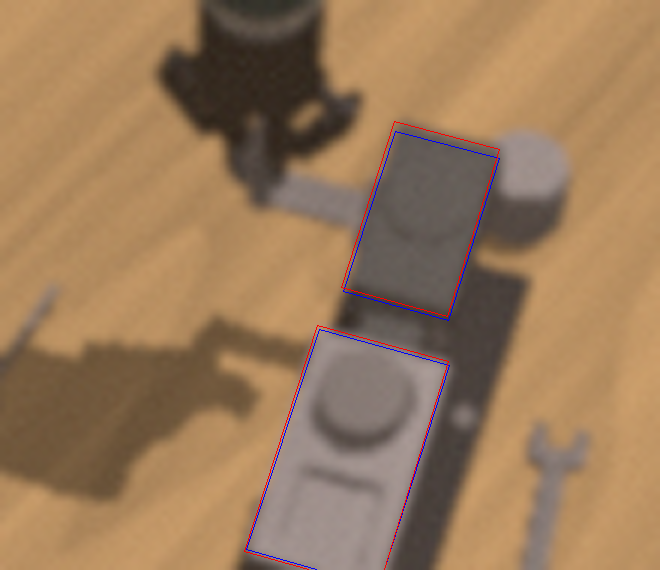

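Run:
```python
from h import *
q=[.63861818,.03299393,.34696716];c,s=np.cos(q[2]),np.sin(q[2])
n="top";u,v=np.int32(proj(n,(.57,.08,.13))[0]);im=cv2.imread("pics/l_top.png")
for th,col in((.21,(255,0,0)),(.29,(0,0,255))):
  for L,z in(([(-34,165),(34,165),(34,50),(-34,50)],113),([(-42,25),(42,25),(42,-125),(-42,-125)],104)):
    W=[]
    for x,y in L:
        dy,dz=y+170,z-70;yy=(dy*np.cos(th)-dz*np.sin(th)-170)/1e3;zz=(70+dy*np.sin(th)+dz*np.cos(th))/1e3;xx=x/1e3
        W.append((q[0]+c*xx-s*yy,q[1]+s*xx+c*yy,zz))
    P=(proj(n,np.array(W))-[u-55,v-45]+.5)*6-.5;cv2.polylines(im,[np.int32(P)],True,col,1)
cv2.imwrite("pics/n.png",im)
```

```text
(no output)
```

View pics/n.png

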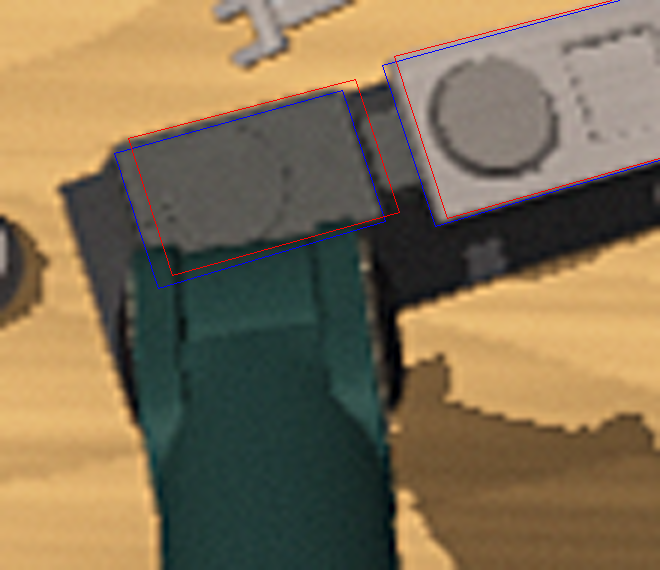

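The top view gives a tongue angle of about 0.27, just above the 0.23 needed. I'll raise it a little more for margin.

jog_arm(steps=[0, 0, 0.0023, -0.0055, 0, 0, 0, 0.0047, -0.011, 0, 0, 0, 0.007, -0.016, 0, 0, 0, 0.007, -0.016, 0, 0, 0, 0.007, -0.016, 0])

```text
clock: 14.35
tool_pos: [0.5046, 0.0819, 0.1898]
ee_rot: [-3.129, -0.003, 0.346]
contact_force: [7.8, 2.6, -9.0]
opening: 0.13
```

jog_arm(steps=[0, 0, 0, 0, 0, 0, 0, 0, 0, 0, 0, 0, 0, 0, 0, 0, 0, 0, 0, 0, 0, 0, 0, 0, 0])

```text
clock: 14.77
tool_pos: [0.5044, 0.0822, 0.189]
ee_rot: [-3.128, -0.003, 0.346]
contact_force: [6.8, 2.9, -8.9]
opening: 0.135
```

Run:
```python
from h import *
q=[.63861818,.03299393,.34696716];c,s=np.cos(q[2]),np.sin(q[2])
go((.5,.1,.2),.347);print(sense()["joint_vel"].round(3))
for n in("top","scene"):
  u,v=np.int32(proj(n,(.57,.08,.13))[0]);im=cv2.resize(capture(n)[v-45:v+50,u-55:u+55],None,fx=6,fy=6,interpolation=cv2.INTER_CUBIC)
  for th,col in((.23,(255,0,0)),(.33,(0,0,255))):
   for L,z in(([(-34,165),(34,165),(34,50),(-34,50)],113),([(-42,25),(42,25),(42,-125),(-42,-125)],104)):
    W=[]
    for x,y in L:
        dy,dz=y+170,z-70;yy=(dy*np.cos(th)-dz*np.sin(th)-170)/1e3;zz=(70+dy*np.sin(th)+dz*np.cos(th))/1e3;xx=x/1e3
        W.append((q[0]+c*xx-s*yy,q[1]+s*xx+c*yy,zz))
    P=(proj(n,np.array(W))-[u-55,v-45]+.5)*6-.5;cv2.polylines(im,[np.int32(P)],True,col,1)
  cv2.imwrite(f"pics/o_{n}.png",im)
```

```text
t 14.77 pos [0.5044 0.0822 0.189 ] yaw 0.346 J [-0.32  0.3   0.12  1.99 -0.06  0.85  0.18] F [ 6.8  2.9 -8.9] op 11.5
shift mm [  1.9 -18.4 -10.8] roll -0.0
[-0.001  0.    -0.     0.    -0.001 -0.    -0.   ]
```

View pics/o_top.png

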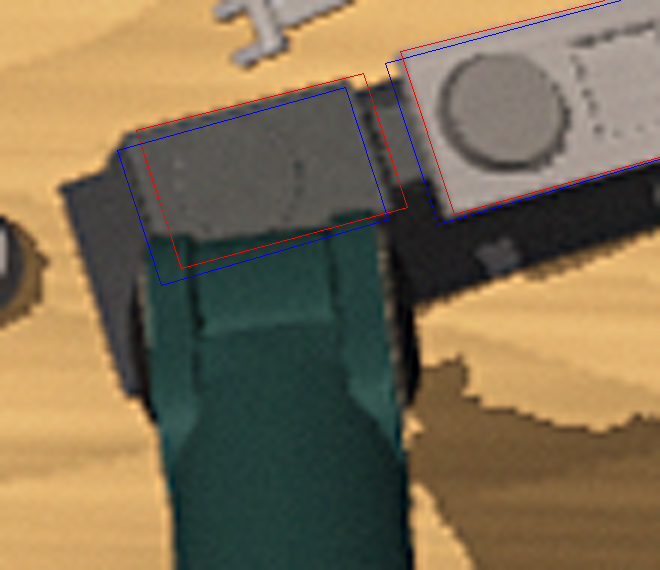

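View pics/o_scene.png

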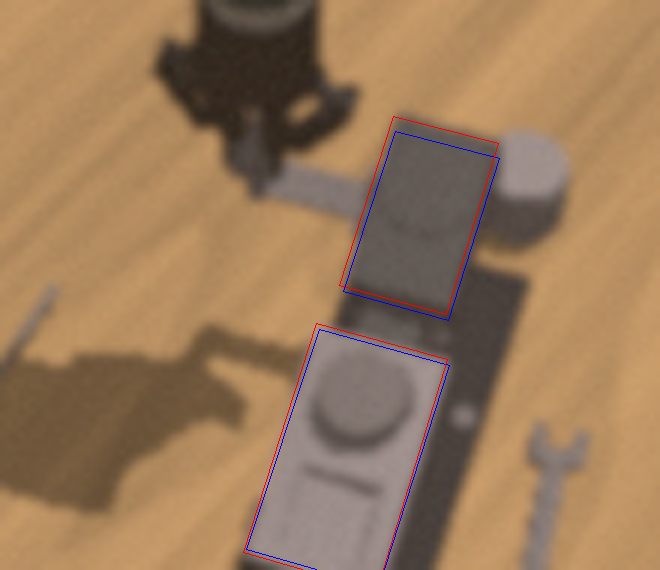

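```bash
python3 -c "
from workcell import arm,sense
print(arm.close_job());print(sense()['clock'])"
```

```text
the job is handed in; nothing more can be done
None
the job is handed in; nothing more can be done
```

I set the grey steel disc in the round pocket and let go of it. I then pulled the latch plate and raised the tongue, and handed the job in at about 15 s with the tongue held up and still. `close_job` gives no verdict, so the result rests on my own checks below.

- **Disc:** It went below deck level with no sideways force. Pictures from both cameras, before and after the lift, show it flat in the pocket with the fingers clear of it.
- **Latch:** I pulled the plate about 18.6 mm towards -x before lifting. The pull force was about 7 N, which fits the spring.
- **Tongue:** The top-view outline gives about 0.31 rad, above the 0.23 needed. The first check at the lower height was less clear: the coupler outline gave about 0.28 and the deck about 0.25. I raised the tongue another 15 mm because of that.
- **Hold:** At the end the joints were still, and the gripper was closed on the plate with about 9 N down and 7 N sideways on it.
- **Mistakes and noise:** My first move had its shift in mm instead of m; the row limit kept it to 37 mm and nothing was touched. The two cameras differed by 2–4 mm in places, so I used the disc's position from the grasp to correct for it.
- **Other loose things:** I did not see any of them move in the pictures I took, but I did not measure their final positions.

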